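# Lock out the cup sander and hold its belt tensioner open

### The job

The belt of the cup sander is about to be changed. First hang the red lockout tag by its hole on the switch box's sloping peg and let go of it, leaving the tensioner arm alone until it hangs; then swing the tensioner's arm by its yellow upright handle forward against its spring right up to its stop, and finish there, with the gripper still holding it against the stop. Leave the tag hanging on the peg, and leave the other tags, the cups, the brush and the jar where they are.

Things in the scene. Friction and masses are not known exactly. Their poses are not given: they have to be found in the camera images.
- red_tag: the red lockout tag, with a white stripe: plate 110 mm tall (z), 50 mm wide (y), 8 mm thick (x), standing upright in the rack; origin at the centre of its lower edge; a round through-hole of 24 mm (axis x) has its centre 72 mm above the lower edge, so 38 mm below the top edge; about 80 g. Which of the rack's three places it stands in varies. Free above the rack: its upper 85 mm
- red_tag_hole (a point): centre of the red tag's hole, mid-thickness; axes as the tag's (x through the hole, either side is alike)
- yellow_tag: a yellow tag with a black stripe: plate 110 mm tall (z), 50 mm wide (y), 8 mm thick (x), standing upright in the rack; origin at the centre of its lower edge; a round through-hole of 24 mm (axis x) has its centre 72 mm above the lower edge, so 38 mm below the top edge; bystander
- white_tag: a white tag with a blue stripe: plate 110 mm tall (z), 50 mm wide (y), 8 mm thick (x), standing upright in the rack; origin at the centre of its lower edge; a round through-hole of 24 mm (axis x) has its centre 72 mm above the lower edge, so 38 mm below the top edge; bystander
- rack: fixed wooden tag rack, 206 mm long (its y), 45 mm wide (x), 37 mm tall; origin under its centre. Three slots in one line along y, 62 mm apart, 11 mm wide, 25 mm deep (slot floor 12 mm above the table), each holding a tag whose x axis is the rack's x axis; draw a tag straight up
- switch: fixed grey switch box 80 (x) by 100 (y) by 165 mm tall, origin under its centre; the peg sticks out of its -x face, towards the robot. Red and green lamps on top
- peg_root (a point): where the axis of the steel peg leaves the box's -x face, 125 mm above the table; axes as the box's. The peg is round, 10 mm thick, straight, and rises about 12 degrees outwards, along the box's -x; it sticks out 75 mm
- peg_tip (a point): the free end of the peg, on its axis, 141 mm above the table, 75 mm out from the box's face
- machine: fixed cup sander on a green base plate 300 x 300 x 20 mm, origin under its centre: grey motor (top of its pulley at 125 mm) and round sanding disc (top at 81 mm) on the +x side, tensioner on the -x side
- pivot (a point): a point on the tensioner's upright pivot axis, 50 mm above the table; axes as the machine's. The arm is a steel cage (two plates, two black idler wheels between, 26 mm wide) on a blue hub; its red stop post is only a mark
- handle_top (a point): centre of the top of the yellow handle on the tensioner arm: an upright round pin 16 mm thick, 130 mm from the pivot axis, its top 130 mm above the table, free over its upper 54 mm. This point's x axis points from the pivot outwards along the arm
- cage_arm (a joint): tensioner arm angle: 0 at rest (arm points along the machine's +y, leaning 26 degrees to its -x); grows clockwise seen from above, the handle going forward, to the machine's +x, by about 115 mm to the stop at 0.90 rad. A spring always drives it back to 0: about 4 N at the handle at first, 10.5 N at the stop
- cup_a: a brown turned coconut-shell cup on a foot, 75 mm tall, 78 mm across, origin under its foot; bystander, do not shift it
- cup_b: a brown turned coconut-shell cup on a foot, 75 mm tall, 78 mm across, origin under its foot; bystander, do not shift it
- cup_c: a brown turned coconut-shell cup on a foot, 75 mm tall, 78 mm across, origin under its foot; bystander, do not shift it
- brush: a hand brush 200 mm long lying on the table; bystander
- jar: a closed jar, 70 mm across, 90 mm tall, origin under its centre; bystander

How it is judged (in metres and radians):
On the way:
1. the red tag hangs by its hole on the peg, let go and at rest (x of red_tag_hole in the frame of peg_root between -0.072 and -0.006 m and y of red_tag_hole in the frame of peg_root between -0.012 and 0.012 m and z of red_tag_hole in the frame of peg_root between -0.02 and 0.02 m and angle between red_tag's own z axis and vertical below 0.35 rad and contact force between red_tag and switch above 0.1 N and contact force between red_tag and the arm below 0.1 N and contact force between red_tag and the fingers below 0.1 N and linear speed of red_tag below 0.05 m/s), for 0.3 s.
At the end, for the whole second after the job is handed in: The red tag hangs at rest by its hole on the peg, untouched, carried by the switch box only, within 0.35 rad of upright; the fingers hold the tensioner arm still at its stop (above 0.85 of 0.90 rad) with over 3 N (all of step 1 and value of joint cage_arm above 0.85 rad and velocity of joint cage_arm between -0.1 and 0.1 rad/s and contact force between the fingers and machine above 3 N); the arm keeps its last pose, push and grip.
It fails at once if the tensioner arm is moved before the red tag is on the peg (value of joint cage_arm above 0.15 rad and distance between red_tag_hole and peg_root above 0.09 m).
It fails at once if the yellow or white tag is shifted by more than 30 mm (distance of any of yellow_tag, white_tag from where it was at the start of the episode above 0.03 m).
It fails at once if a cup is shifted by more than 30 mm (distance of any of cup_a, cup_b, cup_c from where it was at the start of the episode above 0.03 m).
It fails at once if the brush or the jar is shifted by more than 30 mm (distance of any of brush, jar from where it was at the start of the episode above 0.03 m).
It also fails if it takes over 58 s, if anything falls off the work surface, if the arm or the gripper's body presses on something with over 40 N, if the wrist force passes 120 N, or if a joint passes its speed limit or range.

### The arm

A 6-joint arm with a two-finger parallel gripper is mounted at the origin on the work surface. World frame = base frame: x ahead of the robot, y to its left, z up, the work surface at z = 0. Lengths are in mm, angles in rad, forces in N, time in s.
With the tool pointing down it reaches from about 200 to 875 mm from the base axis. Payload 3.4 kg.
Tool frame: the origin (TCP) lies midway between the tips of the shut fingers; the grasp point (between the pads) lies 19 mm behind it (bot.hold_point_z is the distance from the TCP to the grasp point, in mm); z points along the fingers, y is the line along which they close (so a half turn about z gives the same grasp; the last joint's range is limited). The gripper opens to 94 mm and grips with 3 to 60 N. Pads are 16 mm wide; open, the fingers measure 119 mm over their backs; the gripper's body (75 mm by 177 mm) begins 78 mm behind the grasp point.
Start: joints at [-1.442, 0.276, 1.505, -0, 1.361, -0.121], TCP at [142.143, -557.19, 205.493] pointing down, gripper open.
Joint ranges: [-2.89, 2.89], [-0.75, 2.08], [0.22, 2.7], [-1.18, 4.32], [0.11, 2.71], [-2.7, 2.7]. Speed limits (rad/s): [2.57, 2.57, 3.14, 3.14, 3.14, 3.14].

### API

Orientations are given as a rotation vector (axis times angle).
In Python, from station import bot, viewer, read_time, read_qpos, read_qd, read_joint_torque, read_tool_pos, read_tool_rot, read_contact_force, read_ft_torque, read_grip_width, read_grip_force gives the robot as it stands (bot), with the cameras (viewer) and the readings as plain functions. Calls block until the motion is done:
- bot.move_pose(position, orientation): joint-space move of the TCP to a pose.
- bot.line_to(position, frame=None, v=150, threshold=None): straight line of the TCP; frame=None keeps the orientation; v is the mean speed in mm/s. With threshold (N) it stops when the force on the tool has changed by that much, and returns True; else False.
- bot.move_joints(angles): joint-space move.
- bot.release() and bot.close(grip_force=None): open the fingers fully, or close them until they stop; grip_force is the grip in N (None keeps the last).
- bot.dwell(seconds).
- bot.solve_ik(position, orientation): joint angles nearest the present ones, or None.
- viewer.capture(name): name is "scene" or "side" or "wrist"; returns a dict with "color" (400x640x3 uint8, red, green, blue), "fx", "fy", "cx", "cy" (pixels), "origin" and "rotation" of the camera in the world. Camera axes: x right, y down, z forward; pixel columns grow to the right and rows downward; lengths in mm; the calibration is good to about 2 mm. A picture is of the moment at which its call begins. There is no depth.
A pose or a line that the arm cannot do raises bot.IKError and nothing moves.
- bot.hand_in(): hands the job in; it is judged then, once.
Readings, each from a call of its own:
- read_time(): time.
- read_qpos(): joint angles.
- read_qd(): joint speeds.
- read_joint_torque(): joint torques, N m.
- read_tool_pos(): TCP position.
- read_tool_rot(): TCP orientation.
- read_contact_force(): force on the tool from outside, world axes, zero at the start.
- read_ft_torque(): the same for the moment, N m.
- read_grip_width(): finger opening in mm.
- read_grip_force(): force on a finger pad.
Only numpy, scipy, OpenCV 4.12 (cv2) and the standard library are available. Lean on these libraries where they do the work, as an engineer would, in place of code of your own. Each camera call takes 0.05 s, during which the arm holds its last target. There are 200 camera calls.

## Working session

There is one attempt and no reset: what is moved stays moved. The work goes in short steps, each a Python script; the robot and the scene stay as the last script left them, time stands still between calls to the robot, and variables do not carry over. Pictures are saved under pics/ and viewed, at most 10 in all, crops included, and the job is handed in when it is done.

```bash
mkdir -p pics; ls
cat > h.py <<'E'
import numpy as np, cv2
from station import bot, viewer, read_time, read_qpos, read_qd, read_joint_torque, read_tool_pos, read_tool_rot, read_contact_force, read_ft_torque, read_grip_width, read_grip_force
def cap(n,f=None):
    c=viewer.capture(n)
    if f: cv2.imwrite(f'pics/{f}.png',c['color'][...,::-1])
    return c
def ray(c,u,v):
    d=np.array(c['rotation'])@np.array([(u-c['cx'])/c['fx'],(v-c['cy'])/c['fy'],1.]); return np.array(c['origin']),d/np.linalg.norm(d)
def onz(c,u,v,z):
    o,d=ray(c,u,v); return o+d*(z-o[2])/d[2]
def tri(rs):
    A=sum(np.eye(3)-np.outer(d,d) for o,d in rs); b=sum((np.eye(3)-np.outer(d,d))@o for o,d in rs); p=np.linalg.solve(A,b)
    return p,[np.linalg.norm(np.cross(p-o,d)) for o,d in rs]
def proj(c,p):
    q=np.array(c['rotation']).T@(np.array(p)-np.array(c['origin'])); return np.array([c['fx']*q[0]/q[2]+c['cx'],c['fy']*q[1]/q[2]+c['cy']])
E
python3 - <<'E'
from h import *
import pickle
cs={}
for n in ['scene','side','wrist']:
    c=cap(n,n+'0'); cs[n]=c
    print(n,c['fx'],c['cx'],c['cy'],np.round(c['origin']),np.round(c['rotation'],2).tolist())
pickle.dump(cs,open('c0.pkl','wb'))
print(read_tool_rot(),read_time(),bot.hold_point_z)
E
```

```text
pics
station.py
scene 416.3542229322387 317.9235098827151 195.2813835879483 [976. 527. 938.] [-1.07, -2.56, 0.85]
side 362.99196341092664 317.45575145621507 203.8730833470049 [-45. 839. 843.] [-0.85, 2.43, -1.24]
wrist 359.0532088108596 325.5038535867018 193.7977508101528 [ 218. -537.  384.] [2.31, -1.79, -0.25]
[-3.11573820e+00 -3.91146678e-01  4.14548569e-05] 0.15 18.8
```

View pics/scene0.png

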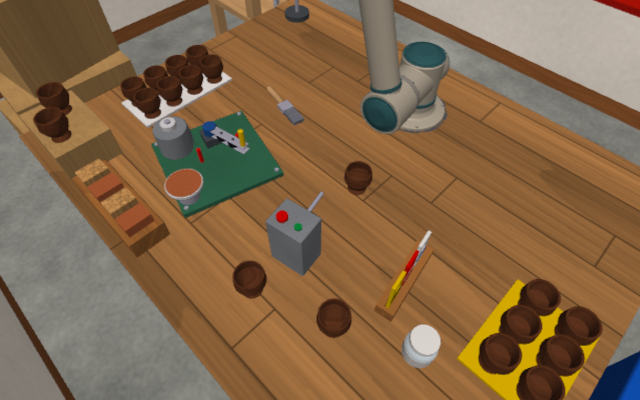

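View pics/side0.png

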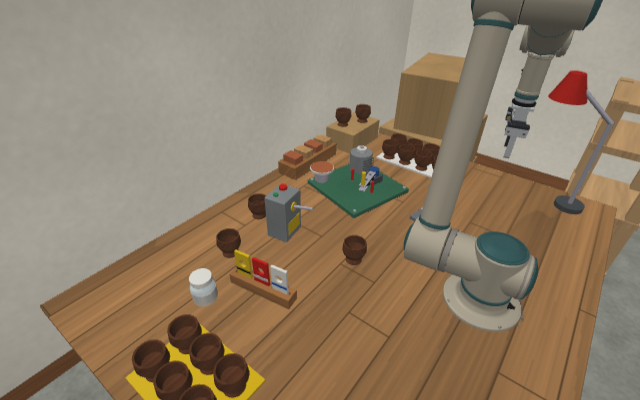

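The scene view shows the red tag in the middle rack slot (~408,262), the switch box at (295,235) with its peg tip at (322,195), and the handle top at (241,131). In the side view, the red tag is at (262,271), the peg tip at (311,209), and the jar is beside the rack at (202,287).

```bash
sed -i "s/np.array(c\['rotation'\])/cv2.Rodrigues(np.array(c['rotation'],float))[0]/" h.py
python3 - <<'E'
from h import *
import pickle
cs=pickle.load(open('c0.pkl','rb')); S,D=cs['scene'],cs['side']
r=lambda x:np.round(x,1)
print('peg tip',tri([ray(S,322,195),ray(D,311,209)]))
print('handle',tri([ray(S,241,131),ray(D,363,173)]), onz(S,241,131,130))
print('hub',onz(S,211,128,70))
print('rack ends', [r(onz(S,*p,37)) for p in [(379,308),(392,315),(434,247),(424,243)]])
print('base corners',[r(onz(S,*p,20)) for p in [(154,148),(240,114),(282,174),(187,211)]])
print('switch top',[r(onz(S,*p,165)) for p in [(269,207),(289,203),(321,229),(300,242)]])
print('cups',[r(onz(S,*p,70)) for p in [(358,174),(250,277),(334,316)]],'jar',r(onz(S,424,338,90)),'brush',r(onz(S,287,107,10)))
for n,c in cs.items():
  h=cv2.cvtColor(c['color'],cv2.COLOR_RGB2HSV)
  m=((h[...,0]<6)|(h[...,0]>174))&(h[...,1]>180)&(h[...,2]>120)
  k,l,st,ce=cv2.connectedComponentsWithStats(m.astype(np.uint8))
  print(n,[(st[i].tolist(),r(ce[i])) for i in range(1,k) if st[i][4]>15])
E
```

```text
peg tip (array([541.13194151, 111.76393748, 136.79017064]), [np.float64(2.2167261423850757), np.float64(2.2167261423851334)])
handle (array([ 537.81359482, -200.6452673 ,  128.03807629]), [np.float64(0.14850878674307466), np.float64(0.1485087867430855)]) [ 538.7780178  -199.07364499  130.        ]
hub [ 560.85687319 -325.52234737   70.        ]
rack ends [array([624.6, 375. ,  37. ]), array([616.7, 405.9,  37. ]), array([408. , 371.2,  37. ]), array([416.2, 346.9,  37. ])]
base corners [array([ 708.7, -426.6,   20. ]), array([ 432.8, -360.5,   20. ]), array([506.3, -79.5,  20. ]), array([ 771.6, -164.6,   20. ])]
switch top [array([666.6,  67.2, 165. ]), array([627.1,  91.2, 165. ]), array([625.5, 191.9, 165. ]), array([680.4, 182.9, 165. ])]
cups [array([387.1,  99.2,  70. ]), array([787.1, 126.2,  70. ]), array([719. , 323.7,  70. ])] jar [629.8 489.   90. ] brush [ 296.2 -286.7   10. ]
scene [([597, 0, 10, 4, 22], array([602.2,   0.8])), ([612, 0, 28, 10, 175], array([627.9,   3.2])), ([196, 148, 7, 14, 39], array([199.1, 154.1])), ([276, 211, 12, 12, 108], array([281.6, 216.1])), ([405, 250, 14, 23, 105], array([411.2, 261.4]))]
side [([549, 71, 38, 34, 863], array([570.8,  88.9])), ([351, 169, 3, 11, 23], array([352.1, 174. ])), ([371, 181, 3, 12, 25], array([371.8, 186.1])), ([279, 184, 8, 6, 41], array([282.6, 186.6])), ([252, 257, 16, 22, 209], array([259.6, 267. ])), ([254, 277, 15, 9, 36], array([261. , 281.1]))]
wrist []
```

Run:
```python
import cv2,pickle
cs=pickle.load(open('c0.pkl','rb'))
a=cs['scene']['color'][...,::-1]
x=cv2.resize(a[170:320,260:460],None,fx=4,fy=4,interpolation=2)
cv2.imwrite('pics/crop1.png',x)
```

```text
(no output)
```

View pics/crop1.png

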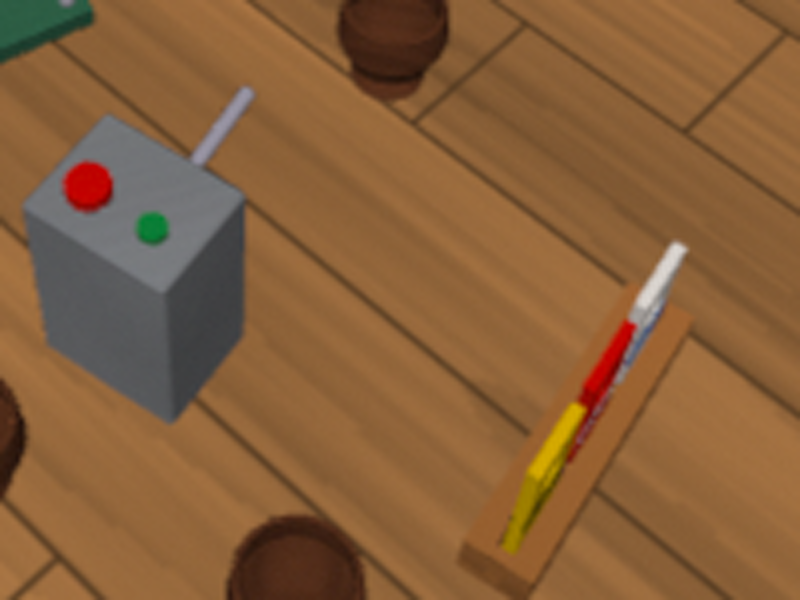

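The crop confirms the red tag is in the middle slot between yellow and white, and the peg is clear. Next I'll take closer wrist-camera views.

Run:
```python
from h import *
import pickle
from scipy.spatial.transform import Rotation as R
c0=pickle.load(open('c0.pkl','rb'))['wrist']
T=R.from_rotvec(read_tool_rot()); C=R.from_rotvec(c0['rotation'])
print('cam in tool',np.round((T.inv()*C).as_matrix(),2).tolist(),np.round(T.inv().apply(np.array(c0['origin'])-read_tool_pos())))
out={}
def view(name,p,yaw):
    # tool down, tool x axis at yaw
    r=(R.from_euler('z',yaw)*R.from_euler('x',np.pi)).as_rotvec()
    bot.move_pose(p,r); bot.dwell(.2); out[name]=cap('wrist',name); print(name,np.round(out[name]['origin']),read_qpos().round(2),read_time())
view('m1',[480,-200,330],0)
view('s1',[470,200,330],0)
view('s2',[450,330,300],0)
pickle.dump(out,open('c1.pkl','wb'))
```

```text
cam in tool [[0.0, -0.96, -0.27], [1.0, 0.0, 0.0], [-0.0, -0.27, 0.96]] [  78.   -1. -179.]
m1 [ 558. -200.  509.] [-0.53  0.15  1.38 -0.    1.62  1.04] 2.2417
s1 [548. 200. 510.] [ 0.26  0.13  1.39 -0.    1.62  1.84] 3.975
s2 [528. 329. 480.] [ 0.51  0.21  1.36 -0.    1.57  2.08] 4.825
```

Run:
```python
import cv2,numpy as np
a=[cv2.imread(f'pics/{n}.png') for n in ('s1','m1')]
cv2.imwrite('pics/sm.png',np.vstack([cv2.resize(x[:375],(480,281)) for x in a]))
```

```text
(no output)
```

View pics/s1.png

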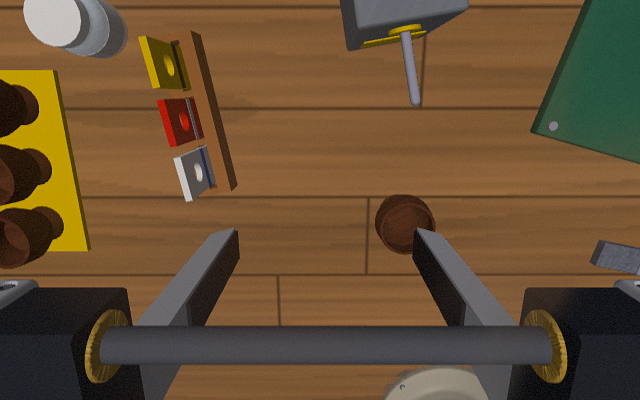

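View pics/m1.png

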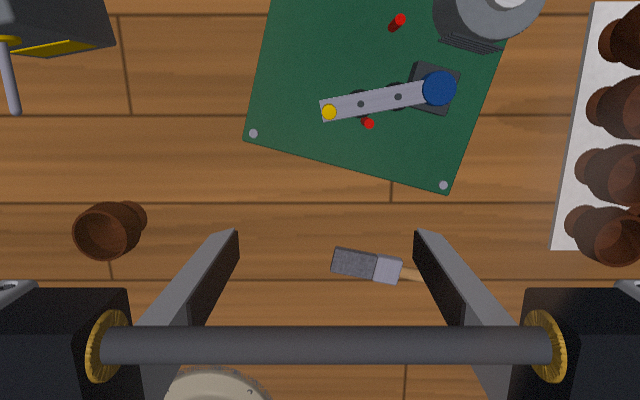

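In s1 the peg runs from its root (404,36) to its tip (415,102), and the red tag's hole is at (184,121). In m1 the handle top is at (329,112), the hub at (439,88), and the base bolts at (253,133) and (444,185). I'll enlarge the details now.

Run:
```python
import cv2,numpy as np
a=cv2.imread('pics/s2.png'); b=cv2.imread('pics/s1.png')
x=cv2.resize(a[0:240,100:400],(750,600),interpolation=2) 
cv2.imwrite('pics/crop2.png',x)
```

```text
(no output)
```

View pics/crop2.png

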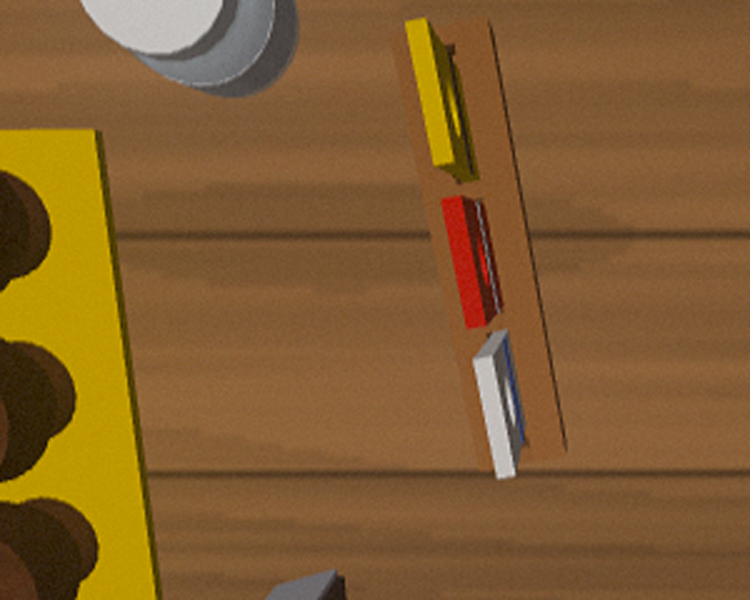

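The red tag's top face has corners near (277,79), (286,78), (295,129), (287,131) in s2, in line with the yellow and white tops.

Run:
```python
from h import *
import pickle
C=pickle.load(open('c1.pkl','rb')); C0=pickle.load(open('c0.pkl','rb'))
s1,s2,m1=C['s1'],C['s2'],C['m1']
for n,q in dict(yel=[(406,22),(427,19),(452,162),(434,166)],red=[(442,198),(465,195),(488,322),(467,328)],wht=[(474,358),(494,354),(514,476),(497,478)]).items():
    P=np.array([onz(s2,100+u/2.5-.3,v/2.5-.3,122) for u,v in q]); ctr=P.mean(0)
    e=(P[0]+P[1]-P[2]-P[3])/2; print(n,ctr.round(1),np.linalg.norm(e).round(1),'yaw',np.degrees(np.arctan2(e[1],e[0])).round(1),'thick',np.linalg.norm(P[0]-P[1]).round(1))
# red mask top face
h=cv2.cvtColor(s2['color'],cv2.COLOR_RGB2HSV)
m=((h[...,0]<6)|(h[...,0]>174))&(h[...,1]>180)&(h[...,2]>165)
ys,xs=np.nonzero(m); print('mask',len(xs)); rc=cv2.minAreaRect(np.c_[xs,ys].astype(np.float32)); print(rc)
print('red top',onz(s2,*rc[0],122))
# red hole in s1
print('peg tip',onz(s1,415.5,102,141),onz(m1,16,112,141),'root',onz(s1,404,37,125),onz(m1,7,43,125))
# peg axis fit in s1: greyish bluish bright pixels
g=s1['color'].astype(int)[25:115,380:440]
mk=(abs(g[...,0]-g[...,2])<25)&(g.mean(2)>95); 
rows=[(r+25,380+np.nonzero(mk[r])[0].mean(),mk[r].sum()) for r in range(90) if 4<=mk[r].sum()<=18]
a=np.array(rows); print(a[::6].round(1).tolist()); 
f=np.polyfit(a[a[:,0]>42][:,0],a[a[:,0]>42][:,1],1); print('fit',f,[f[0]*r+f[1] for r in (37,102)])
print('handle',onz(m1,329,112,130),tri([ray(m1,329,112),ray(C0['scene'],241,131),ray(C0['side'],363,173)]))
for z in (50,70,90): print('hub',z,onz(m1,439,88,z))
print('bolts',onz(m1,253,133,20),onz(m1,444,185,20))
# yellow handle blob
h=cv2.cvtColor(m1['color'],cv2.COLOR_RGB2HSV); m=(h[...,0]>20)&(h[...,0]<35)&(h[...,1]>180)&(h[...,2]>120); m[:, :250]=0
k,l,st,ce=cv2.connectedComponentsWithStats(m.astype(np.uint8)); print(st[1:],ce[1:])
m=(h[...,0]>100)&(h[...,0]<125)&(h[...,1]>150)
k,l,st,ce=cv2.connectedComponentsWithStats(m.astype(np.uint8)); print(st[1:],ce[1:])
```

```text
yel [579.1 378.8 122. ] 49.7 yaw 9.0 thick 7.7
red [518.8 367.5 122. ] 49.0 yaw 9.2 thick 8.9
wht [457.4 357.5 122. ] 50.5 yaw 8.7 thick 8.2
mask 422
((287.1346130371094, 104.17308044433594), (52.951358795166016, 11.96308422088623), 78.69007110595703)
red top [519.03862806 366.34663019 122.        ]
peg tip [540.26202057 110.03789753 141.        ] [539.87719684 109.64607534 141.        ] root [602.36093247 121.70774253 125.        ] [606.06499555 116.50956632 125.        ]
[[32.0, 406.0, 7.0], [38.0, 406.0, 9.0], [44.0, 407.0, 9.0], [50.0, 408.0, 9.0], [56.0, 408.5, 10.0], [62.0, 409.5, 10.0], [68.0, 410.5, 10.0], [74.0, 411.5, 10.0], [80.0, 412.5, 10.0], [86.0, 413.5, 10.0], [92.0, 414.0, 9.0], [98.0, 415.0, 9.0]]
fit [1.49814913e-01 4.00268429e+02] [np.float64(405.81158117398195), np.float64(415.5495505023797)]
handle [ 539.29431023 -203.7287415   130.        ] (array([ 538.34762321, -202.71072184,  126.7014111 ]), [np.float64(1.3121721863253373), np.float64(1.509445511418607), np.float64(0.6264722955230292)])
hub 50 [ 564.14467352 -339.42792153   50.        ]
hub 70 [ 563.86284101
[... 6966 characters left out ...]
  ]
 [ 85.         390.        ]
 [538.         390.        ]
 [540.         391.        ]
 [548.         391.        ]
 [550.         390.        ]
 [557.         390.        ]
 [561.         390.        ]
 [566.5        391.        ]
 [543.         393.        ]
 [549.         393.        ]
 [556.         393.        ]
 [565.         393.        ]
 [528.         395.        ]
 [536.         395.        ]
 [538.         395.        ]
 [552.         395.        ]
 [564.         395.        ]
 [567.         395.        ]
 [522.5        397.5       ]
 [535.         397.5       ]
 [538.         397.        ]
 [553.         398.        ]
 [555.         398.        ]
 [566.         398.        ]]
```

```bash
cat >> h.py <<'E'
from scipy.spatial.transform import Rotation as R
def down(yaw): return (R.from_euler('z',yaw)*R.from_euler('x',np.pi)).as_rotvec()
E
python3 - <<'E'
from h import *
import pickle
C=pickle.load(open('c1.pkl','rb'))
def plane(c,x0,x1):
    g=c['color'].astype(int)[45:100,x0:x1]; mk=(abs(g[...,0]-g[...,2])<25)&(g.mean(2)>95)
    a=np.array([(r+45,x0+np.nonzero(mk[r])[0].mean()) for r in range(55) if 4<=mk[r].sum()<=18]); f=np.polyfit(a[:,0],a[:,1],1)
    print(len(a),f, a[[0,-1]])
    n=np.cross(ray(c,np.polyval(f,45),45)[1],ray(c,np.polyval(f,100),100)[1]); return n
d=np.cross(plane(C['s1'],380,440),plane(C['m1'],0,30)); d/=np.linalg.norm(d)*np.sign(d[0]); print(d,'yaw',np.degrees(np.arctan2(d[1],d[0])),'elev',np.degrees(np.arcsin(d[2])))
yaw=np.radians(9.7); tx=np.array([np.cos(yaw),np.sin(yaw),0])
p=np.array([518.5,367.6,0])+17*tx
bot.move_pose(p+[0,0,200],down(yaw))
bot.line_to(p+[0,0,86]); bot.close(25)
print(read_grip_width(),read_grip_force(),read_tool_pos(),read_contact_force())
bot.line_to(p+[0,0,200],v=80)
print(read_grip_width(),read_grip_force(),read_contact_force(),read_time())
E
```

```text
55 [1.51551227e-01 4.00161039e+02] [[ 45. 407.]
 [ 99. 415.]]
55 [ 0.18257576 -7.65454545] [[45.   1.5]
 [99.  11. ]]
[ 0.95833759  0.15682909 -0.23873355] yaw 9.293903028967621 elev -13.811805366164123
7.824950998395614 24.999990138785506 [535.27577768 370.46501429  85.97919298] [ 0.73825761  0.7110402  -1.05236138]
7.907338594831372 24.99989768541127 [ 0.13383743 -0.61531411 -0.87178677] 9.1917
```

Grasped. Next is the pre-peg pose, then a check.

```bash
cat >> h.py <<'E'
byaw=np.radians(9.3); ux=np.array([np.cos(byaw),np.sin(byaw),0]); hy=byaw+np.pi/2; htx=np.array([np.cos(hy),np.sin(hy),0])
tip=np.array([540.2,110.0,141.]); root=tip+75*ux; root[2]=125
def tcp(x,z): # tool point for hole at box-frame x and world z
    q=root+x*ux+17*htx; q[2]=z+2; return q
E
python3 - <<'E'
from h import *
bot.move_pose(tcp(-110,220),down(hy)); bot.line_to(tcp(-105,139.5)); bot.dwell(.3)
print(read_qpos().round(2),read_tool_pos().round(1),read_time())
S=cap('scene','pre_s');D=cap('side','pre_d');W=cap('wrist','pre_w')
a=cv2.resize(S['color'][150:270,240:400],(640,480),interpolation=2)
b=D['color'][170:270,250:410]; b=cv2.resize(b,(640,400),interpolation=2)
w=W['color'][0:400,80:560]
cv2.imwrite('pics/pre.png',np.vstack([cv2.resize(a,(400,300)),cv2.resize(b,(400,300),)])[...,::-1])
x=np.vstack([cv2.resize(a,(400,300)),cv2.resize(b,(400,300))]); x=np.hstack([x,cv2.resize(w[:300,40:440],(400,600))[:600]*1]); cv2.imwrite('pics/pre.png',x[...,::-1])
print([proj(S,p).round(1) for p in (tip,root)],[proj(D,p).round(1) for p in (tip,root)],[proj(W,p).round(1) for p in (tip,root)])
E
```

```text
[ 0.1   0.24  1.72  0.    1.18 -0.06] [508.3 122.  142.3] 11.8917
[array([321.4, 192.4]), array([303. , 217.4])] [array([311.1, 208.3]), array([291.4, 205.4])] [array([379.1, 272.7]), array([500.5, 260. ])]
```

View pics/pre.png

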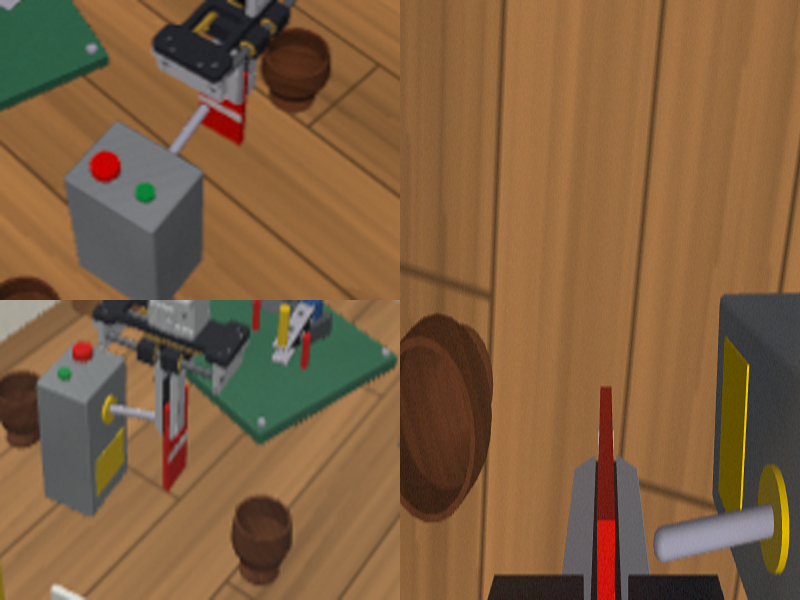

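The tag is held upright in front of the peg. In the wrist view the peg tip is at about (381,272), against a predicted (379,273), so the estimate holds and I'll insert.

Run:
```python
from h import *
print('hit',bot.line_to(tcp(-65,139.5),v=40,threshold=6),read_contact_force().round(1))
print('down',bot.line_to(tcp(-65,128),v=20,threshold=3),read_contact_force().round(1),read_tool_pos().round(1),read_time())
W=cap('wrist','ins_w');D=cap('side','ins_d')
x=np.hstack([cv2.resize(W['color'][120:320,200:520],(480,300)),cv2.resize(D['color'][170:270,260:360],(300,300))]); cv2.imwrite('pics/ins.png',x[...,::-1])
```

```text
hit False [-0.4 -0.6 -0.2]
down True [ 0.  -0.3  3.6] [547.3 128.4 133.4] 13.6417
```

View pics/ins.png

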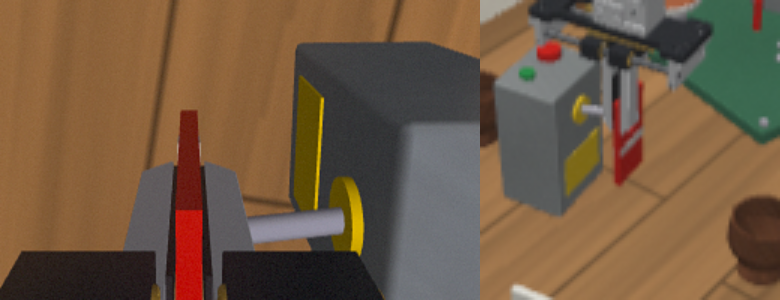

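The peg passes through the hole and contact came at hole height 131.4 (132 expected), so I'll release.

Run:
```python
from h import *
bot.release(); print(read_contact_force().round(1),read_grip_width())
bot.line_to(tcp(-65,260),v=120); bot.dwell(.4)
W=cap('wrist','out_w');D=cap('side','out_d');S=cap('scene','out_s')
x=np.hstack([cv2.resize(W['color'][0:400,160:560],(400,400)),cv2.resize(D['color'][170:270,260:360],(400,400))]); cv2.imwrite('pics/out.png',x[...,::-1])
print(read_time())
```

```text
[-0.7  0.4  0.8] 94.09282240059484
16.875
```

View pics/out.png

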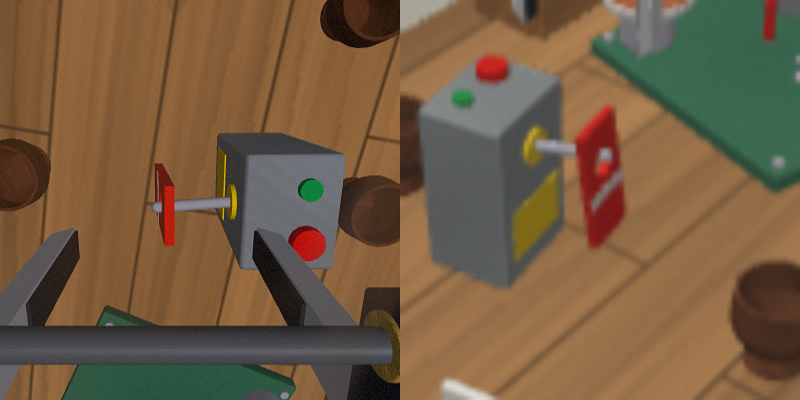

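The tag hangs upright on the peg, which pokes out through the hole about 10 mm. Now the tensioner: check the clearances first, then grasp.

```bash
cat >> h.py <<'E'
piv=np.array([563.2,-331.0,0])
def hp(th,z=92,yaw=None):
    f=np.radians(100.7)-th; return piv+130*np.array([np.cos(f),np.sin(f),0])+[0,0,z], down(f)
E
python3 - <<'E'
from h import *
import pickle
C=pickle.load(open('c1.pkl','rb')); C0=pickle.load(open('c0.pkl','rb')); S,D=C0['scene'],C0['side'];m1=C['m1']
print('postA',tri([ray(m1,400,16),ray(S,196,149),ray(D,352,169)]),'postB',tri([ray(m1,369,125),ray(D,372,181)]))
print('motor',onz(S,168,122,125),'disc',onz(S,184,183,81))
print('rest/end',hp(0)[0],hp(.9)[0])
p,o=hp(0,200); bot.move_pose(p,o); bot.line_to(hp(0)[0],v=120,threshold=6)
print(read_tool_pos().round(1),read_contact_force().round(1),read_qpos().round(2))
for t in (.3,.6,.9): print(bot.solve_ik(*hp(t)).round(2))
bot.close(40); print(read_grip_width(),read_contact_force().round(1),read_time())
E
```

```text
postA (array([ 640.74998656, -285.31221416,   69.11363882]), [np.float64(1.8720399464028492), np.float64(2.138543303321519), np.float64(1.6100571329613986)]) postB (array([ 521.95596895, -251.81471956,   73.09671159]), [np.float64(0.729763940266312), np.float64(0.7297639402661265)])
motor [ 657.61596145 -376.09733438  125.        ] disc [ 739.19880092 -198.72242415   81.        ]
rest/end [ 539.06334    -203.26033645   92.        ] [ 648.25832743 -232.68885651   92.        ]
[ 539.7 -203.4   92.7] [0.6 0.7 0.2] [-0.48  0.36  1.67 -0.    1.1  -0.67]
[-0.45  0.41  1.59  0.    1.14 -0.34]
[-0.44  0.46  1.5  -0.    1.18 -0.03]
[-0.45  0.52  1.41 -0.    1.22  0.27]
15.22818495876414 [ 1.6  0.4 -1.3] 20.3833
```

Run:
```python
from h import *
for t in list(np.arange(.1,.86,.1))+[.86]:
    p,o=hp(t); bot.line_to(p,o,v=60)
    f=np.radians(100.7)-t
    F=read_contact_force(); print(round(t,2),'rad',(F@[np.cos(f),np.sin(f),0]).round(1),'tan',(F@[np.sin(f),-np.cos(f),0]).round(1),F[2].round(1),round(read_grip_width(),1))
for t in (.88,.90,.92,.94):
    p,o=hp(t); h=bot.line_to(p,o,v=20,threshold=8); f=np.radians(100.7)-t; F=read_contact_force()
    q=read_tool_pos()-piv
    print(t,h,'tan',(F@[np.sin(f),-np.cos(f),0]).round(1),F.round(1),'theta',np.radians(100.7)-np.arctan2(q[1],q[0]),round(read_grip_width(),1))
    if h or abs(F@[np.sin(f),-np.cos(f),0])>18: break
bot.dwell(.3); print(read_contact_force().round(1),read_time())
W=cap('wrist','end_w');D=cap('side','end_d');S=cap('scene','end_s')
x=np.hstack([cv2.resize(S['color'][90:270,130:340],(420,360),interpolation=2),cv2.resize(D['color'][140:260,240:420],(380,360),interpolation=2)]); cv2.imwrite('pics/end.png',x[...,::-1])
```

```text
0.1 rad 0.1 tan -4.0 3.2 15.3
0.2 rad 0.9 tan -3.7 2.4 15.3
0.3 rad 0.9 tan -4.2 3.6 15.5
0.4 rad 0.0 tan -5.8 4.0 15.5
0.5 rad 0.4 tan -6.2 4.3 15.4
0.6 rad 0.7 tan -7.6 4.4 15.4
0.7 rad -0.9 tan -6.7 4.5 15.3
0.8 rad 0.4 tan -8.5 5.4 15.4
0.86 rad -0.4 tan -7.5 4.7 15.1
0.88 False tan -8.5 [-6.9  5.   3.9] theta 0.8575091936661526 15.6
0.9 False tan -9.1 [-7.   5.8  5.3] theta 0.8770413948839401 15.3
0.92 False tan -8.5 [-6.9  5.   4.7] theta 0.8963393506136929 15.5
0.94 False tan -9.8 [-7.6  6.2  5.2] theta 0.9091615842832408 15.3
[-7.5  6.1  5.6] 25.0333
```

View pics/end.png

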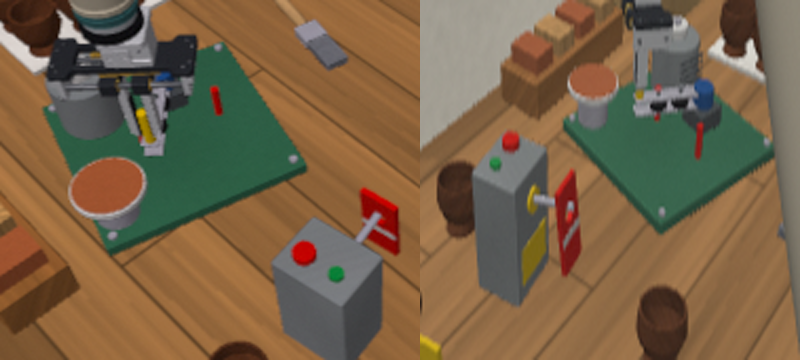

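The tag is still hanging and the arm is near its stop post, but the force hasn't risen yet, so I'll keep pushing until the stop shows in it.

Run:
```python
from h import *
for t in np.arange(.955,1.05,.015):
    p,o=hp(t); bot.line_to(p,o,v=20); bot.dwell(.15); f=np.radians(100.7)-t
    T=np.mean([read_contact_force()@[np.sin(f),-np.cos(f),0] for _ in range(5)]); q=read_tool_pos()-piv
    print(t.round(3),'tan',T.round(1),'theta',(np.radians(100.7)-np.arctan2(q[1],q[0])).round(3),round(read_grip_width(),1))
    if T<-15: break
bot.dwell(.5); print(read_contact_force().round(1),read_grip_force(),read_time())
```

```text
0.955 tan -13.5 theta 0.91 15.4
0.97 tan -15.9 theta 0.91 15.9
[-12.6  11.2   8.7] 40.085391998291016 26.4833
```

The hand stopped advancing at about 0.91 rad while the force kept rising, so the arm is on its stop. Handing in.

```bash
python3 -c "
from station import bot, viewer, read_time, read_qpos, read_qd, read_joint_torque, read_tool_pos, read_tool_rot, read_contact_force, read_ft_torque, read_grip_width, read_grip_force
print(bot.hand_in())"
```

```text
the job is handed in; nothing more can be done
None
```

I've handed in the job: the red tag hangs by its hole on the peg, let go, and the gripper is holding the tensioner handle against its stop (about 0.91 rad by my measurement, 40 N grip). `hand_in` returned no verdict.

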